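Fit the splined yoke on the shutter drive

TASK

Pick up the brass yoke with the toothed bore and push it, ears up, onto the upright splined shaft of the blue shutter drive, rocking it a little about the shaft if needed until the teeth mesh. Keep hold of it until it is fully home on the black flange, then let go and leave it there. Leave the dark steel yoke with the smooth bore where it is.

Things in the scene. Friction and masses are not known exactly. Their poses are not given: they have to be found in the camera images.
- yoke: Loose brass yoke, 0.4 kg, ears up on the crate (crate top z = 70 mm). Origin: centre of the underside, z up the bore. Hub: ring 60 mm across, 24 high. Through bore 42 mm across with six teeth, 5 mm wide, rounded below, 28 mm across their tips. Gaps between teeth lie at local +y, -y (under the ears) and every 60 degrees.
- yoke_grip (a point): Point midway between the yoke's ears, 46 mm above its underside: where to grip, from above, across the ears. The ears are flat, 6 mm thick, 28 mm wide along the yoke's x; outer faces at local y = +28 and -28 mm (56 mm over both), reaching from 21 to 66 mm above the underside, tops rounded. Axes as the yoke's.
- drive: Blue round gearbox, 88 mm across, fixed on the crate, upright steel shaft in its middle. Origin: centre of the underside, z up the shaft. Shaft core 22 mm across, tapered tip at z = 92 mm; six splines 5 mm wide, 36 mm across, rounded tops at z = 78 mm, at local +y, -y and every 60 degrees. Low lugs at local +y and -y end 68 mm from the axis.
- flange (a point): Centre of the top of the drive's black flange, 66 mm across, 50 mm above the drive's underside, on the shaft axis; axes as the drive's. The yoke is home when its underside rests here. It meshes when its ears line up with any two opposite splines; play about 10 degrees either way, 3 mm sideways.
- plain_yoke: Bystander, to be left alone: loose dark steel yoke, same outer shape, size and origin as the brass one, but with a smooth 16 mm round bore that does not fit the shaft.
Things that resemble listed ones, but are neither listed nor needed, are in the scene too. What is shaped like the yoke but purple is not meant.

How it is judged:
By the outcome, as a careful person would: the job done as asked, in the order asked, and still so for the second after the job is handed in, with the robot touching nothing.
It also fails if it takes over 42 s, if anything falls off the work surface, if the arm or the gripper's body presses on something with over 40 N, if the wrist force passes 120 N, or if a joint passes its speed limit or range.

ROBOT

A 6-joint arm with a two-finger parallel gripper is mounted at the origin on the work surface. World frame = base frame: x ahead of the robot, y to its left, z up, the work surface at z = 0. Lengths are in mm, angles in rad, forces in N, time in s.
With the tool pointing down it reaches from about 300 to 775 mm from the base axis. Payload 14.6 kg.
Tool frame: the origin (TCP) lies between the finger pads; the fingertips stand 19 mm ahead of it and the grasp point (between the pads) is the TCP; z points along the fingers, y is the line along which they close (so a half turn about z gives the same grasp; the last joint's range is limited). The gripper opens to 94 mm and grips with 3 to 60 N. Pads are 16 mm wide; open, the fingers measure 119 mm over their backs; the gripper's body (75 mm by 177 mm) begins 78 mm behind the grasp point.
Start: joints at [1.253, 0.3, 1.521, -0, 1.321, -0.067], TCP at [136.496, 532.783, 224.446] pointing down, gripper open.
Joint ranges: [-3.03, 3.03], [-0.79, 2.21], [0.23, 2.52], [-1.04, 4.18], [0, 3.07], [-2.55, 2.55]. Speed limits (rad/s): [2.22, 2.22, 2.57, 3.14, 3.14, 3.14].

INTERFACE

Orientations are given as [roll, pitch, yaw] about the fixed x, y, z axes, in that order (R = Rz(yaw) Ry(pitch) Rx(roll)).
In Python, from cell import monitor, imaging, job, find_in, trace gives the robot as it stands. The module is installed in compiled form; this text tells all that it offers.
- The arm moves only by the tool arm_command, never from a script. Its argument "steps" is a list of rows, each a list of 5 numbers: the opening, from 0 (shut) to 1 (fully open), then the shift along the tool's x, y, z in mm, then the turn about the tool's z in degrees. In form: [[gripper, dx, dy, dz, turn], ...]. A call has 1 to 20 rows; each row is the pose to reach, as a shift and turn from the pose commanded when the call began, along the tool's axes at that moment; what a row does not reach only later rows make up. A row lasts 1/8 s, in which the tool goes at most 62.5 mm and 10.7 degrees, less where a joint would pass 70% of its speed; a pose out of reach is approached as far as the arm can. A call with a gripper value outside its range is refused whole. The fingers move at their own pace and stop on an object; "force" is the grip in N (left out, the last holds). Time passes only in rows, so rows that repeat a pose let the fingers close. It gives the time, the measured TCP pose, the force, the opening and the grip force at its end, in the units of the state.
- monitor.read_state(): the state, without advancing time (a new reading comes with each control period).
- imaging.camera(name): name is "scene" or "side" or "wrist"; returns a dict with "img" (480x640x3 uint8, red, green, blue), "mtx" (3x3 intrinsics, pixels), "view" (4x4, takes a point from world to camera coordinates). Camera axes: x right, y down, z forward; pixel columns grow to the right and rows downward; lengths in mm; the calibration is good to about 2 mm. The wrist camera is an equidistant fisheye: a pixel r from the principal point sees the ray r / f radians off the axis. A picture is of the moment at which its call begins. There is no depth.
- job.sign_off(): hands the job in; it is judged then, once.
Trained networks look in a picture, given as the dict that the camera call returned (one of the last four; its "shot" number tells which), for a name from the list of things; names that differ only in an ending like _2 or _b are one class to them, and where a whole thing is asked for, a point or a joint stands for the part that bears it (a point fixed in the world has none). Each returns a list of dicts, best first, with "p" (0 to 1); they miss things now and then, are a little off and sometimes report something else, mostly with a low value. They report only what shows in the picture. A call takes as long as a camera call. They do not tell look-alikes from the thing itself.
- find_in(picture, target): "rect" ([centre column, centre row, width, height] in pixels, round what is visible of it).
- trace(picture, target): "region" (480x640 bool, what is visible of it) and "rect" ([centre column, centre row, width, height] in pixels, round what is visible of it).
The state is a dict: "clock": time; "joints": joint angles; "qd": joint speeds; "effort": joint torques, N m; "eef_pos": TCP position; "eef_rot": TCP orientation; "wrist_force": force on the tool from outside, world axes, zero at the start; "moment": the same for the moment, N m; "finger_gap": finger opening in mm; "finger_force": force on a finger pad.
Only numpy, scipy, OpenCV 4.12 (cv2) and the standard library are available. Lean on these libraries where they do the work, as an engineer would, in place of code of your own. Each camera call takes 0.05 s, during which the arm holds its last target. There are 200 camera calls.

## Working session

There is one attempt and no reset: what is moved stays moved. The work goes in short steps, Python scripts to look and compute and a tool call to move; the robot and the scene stay as the last step left them, time stands still between calls to the robot, and variables do not carry over. Pictures are saved under pics/ and viewed, at most 10 in all, crops included, and the job is handed in when it is done.

Besides the shell and the picture viewer there is one more tool, called after "Call:" by a JSON object that holds its "fn" and its "kwargs", one argument or row to a line. arm_command: Moves the arm, as the interface text tells. Its arguments: {"type":"object","properties":{"steps":{"type":"array","items":{"type":"array","items":{"type":"number"}}},"force":{"type":"number"}},"required":["steps"]}

```bash
mkdir -p pics
cat > h.py <<'E'
import numpy as np, cv2
from cell import monitor, imaging, job, find_in, trace
def save(n,p): cv2.imwrite(f'pics/{n}.png',p['img'][:,:,::-1])
def ray(p,u,v):
    K=p['mtx'];V=p['view'];R=V[:3,:3]
    d=R.T@np.linalg.inv(K)@np.array([u,v,1.]);return -R.T@V[:3,3],d
def onz(p,u,v,z):
    c,d=ray(p,u,v);return c+d*(z-c[2])/d[2]
def proj(p,X):
    X=np.atleast_2d(X);q=X@p['view'][:3,:3].T+p['view'][:3,3];q=q@p['mtx'].T;return q[:,:2]/q[:,2:]
E
python3 - <<'E'
from h import *
a=imaging.camera('scene');b=imaging.camera('side')
for n,p in (('scene',a),('side',b)):
    save(n,p)
    print(n,(-p['view'][:3,:3].T@p['view'][:3,3]).round())
    for t in ('yoke','drive','plain_yoke'):
        for r in find_in(p,t): print(n,t,np.round(r['rect']),round(r['p'],2),onz(p,*r['rect'][:2],95).round())
s=monitor.read_state();print(s)
E
```

```text
scene [ 804. -619.  622.]
scene yoke [160. 306.  41.  53.] 0.68 [ 343. -286.   95.]
scene yoke [117. 348.  41.  45.] 0.56 [ 345. -376.   95.]
scene yoke [376. 182.  28.  41.] 0.4 [500. 198.  95.]
scene drive [382. 276.  59.  74.] 0.85 [621. -69.  95.]
scene plain_yoke [376. 181.  27.  40.] 0.6 [500. 202.  95.]
side [448. 774. 927.]
side yoke [410. 159.  30.  32.] 0.96 [ 303. -254.   95.]
side yoke [342. 176.  27.  39.] 0.91 [ 446. -195.   95.]
side yoke [416. 188.  27.  40.] 0.87 [ 297. -163.   95.]
side drive [257. 228.  46.  57.] 0.69 [609. -42.  95.]
side plain_yoke [308. 327.  36.  52.] 0.73 [500. 186.  95.]
{'clock': 0.4, 'joints': array([ 1.25340672e+00,  2.99993883e-01,  1.52106772e+00,  1.47001022e-05,
        1.32070490e+00, -6.65744014e-02]), 'qd': array([-9.43288534e-04, -1.51010764e-03, -5.81342328e-04, -7.17851472e-04,
       -2.29686245e-04, -1.11272704e-05]), 'effort': array([-1.46550898e-03, -5.31205809e+01, -3.52603304e+01,  7.07083452e-02,
        2.19850248e-02, -1.37663082e-05]), 'eef_pos': array([136.48054872, 532.75867345, 224.36539034]), 'eef_rot': array([-3.14142014e+00, -2.57755459e-05,  2.89077381e+00]), 'wrist_force': array([ 0.30930134,  0.47101592, -1.2338239 ]), 'moment': array([0.02280643, 0.01719482, 0.02868539]), 'finger_force': 0.0, 'finger_gap': 94.46409029752364}
```

View pics/scene.png

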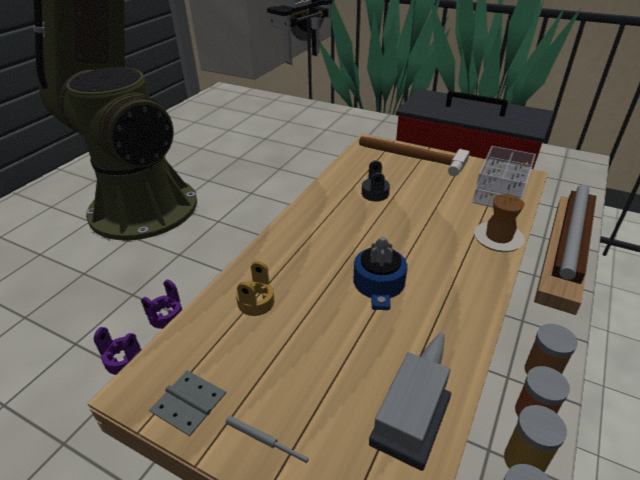

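View pics/side.png

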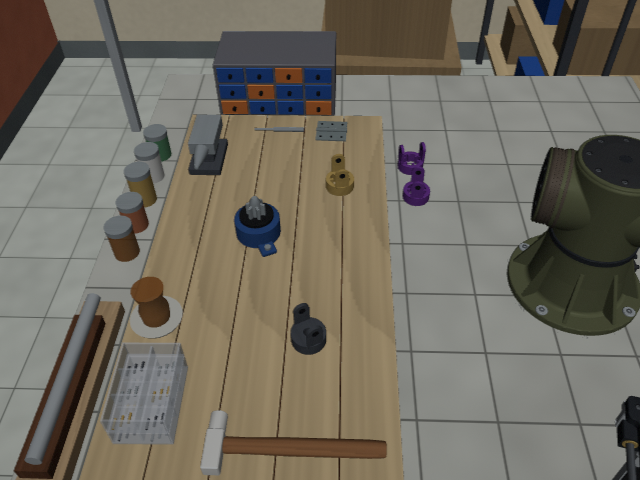

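The brass yoke is at scene (255,290) and side (340,178). The drive is at scene (381,270) and side (257,223), with its shaft tip at about (381,240) / (256,199). The dark yoke is at side (308,327), and the purple ones stand on the floor. I'll triangulate, then go above the brass yoke.

```bash
cat >> h.py <<'E'
def tri(obs):
    A=np.zeros((3,3));B=np.zeros(3)
    for p,u,v in obs:
        c,d=ray(p,u,v);d=d/np.linalg.norm(d);M=np.eye(3)-np.outer(d,d);A+=M;B+=M@c
    return np.linalg.solve(A,B)
def totool(target,s=None):
    from scipy.spatial.transform import Rotation as Ro
    s=s or monitor.read_state();return Ro.from_euler('xyz',s['eef_rot']).inv().apply(np.array(target)-s['eef_pos'])
def wray(p,u,v):
    K=p['mtx'];x=(u-K[0,2])/K[0,0];y=(v-K[1,2])/K[1,1];r=np.hypot(x,y)+1e-12
    d=np.array([np.sin(r)*x/r,np.sin(r)*y/r,np.cos(r)]);R=p['view'][:3,:3];return -R.T@p['view'][:3,3],R.T@d
def wz(p,u,v,z):
    c,d=wray(p,u,v);return c+d*(z-c[2])/d[2]
def wproj(p,X):
    X=np.atleast_2d(X);q=X@p['view'][:3,:3].T+p['view'][:3,3];n=np.hypot(q[:,0],q[:,1])+1e-12
    t=np.arctan2(n,q[:,2]);K=p['mtx'];return np.c_[K[0,2]+K[0,0]*t*q[:,0]/n,K[1,2]+K[1,1]*t*q[:,1]/n]
E
python3 - <<'E'
from h import *
a=imaging.camera('scene');b=imaging.camera('side')
print('tip',tri([(a,381,239),(b,256,198)]))
y=tri([(a,256,297),(b,341,184)]);print('hubtop',y)
for t in ([430,250,230],[446,-195,230]): print(totool(t))
E
```

```text
tip [608.21618572 -56.37468092 158.29432191]
hubtop [ 451.09750911 -189.5526883    77.4673903 ]
[-354.50395508 -201.08956205   -5.57907361]
[-480.44658146 -628.19546703   -5.55103421]
```

Call:
{"fn": "arm_command", "kwargs": {
  "steps": [
    [1,-355,-201,-10,0],
    [1,-355,-201,-10,0],
    [1,-355,-201,-10,0],
    [1,-355,-201,-10,0],
    [1,-355,-201,-10,0],
    [1,-355,-201,-10,0],
    [1,-420,-400,-20,0],
    [1,-420,-400,-20,0],
    [1,-420,-400,-20,0],
    [1,-480,-628,-20,0],
    [1,-480,-628,-20,0],
    [1,-480,-628,-20,0],
    [1,-480,-628,-20,0],
    [1,-480,-628,-20,0],
    [1,-480,-628,-20,0],
    [1,-480,-628,-20,0]
  ]
}}

```text
clock: 2.5
eef_pos: [445.6, -194.0, 244.4]
eef_rot: [3.141, -0.0, 2.891]
wrist_force: [1.0, 0.7, -0.5]
finger_gap: 93.8
finger_force: 0.0
```

Run:
```python
from h import *
w=imaging.camera('wrist');save('w1',w)
s=monitor.read_state();print(s['clock'],s['eef_pos'],s['eef_rot'],s['joints'])
print(w['mtx'],-w['view'][:3,:3].T@w['view'][:3,3])
for t in ('yoke','drive'):
    for r in find_in(w,t): print(t,np.round(r['rect']),round(r['p'],2),wz(w,*r['rect'][:2],94))
```

```text
2.55 [ 445.70721129 -193.74691589  244.52105415] [3.14147036e+00 8.84006021e-05 2.89172212e+00] [-4.85507055e-01  1.40247631e-01  1.66814766e+00  1.43584338e-04
  1.33313996e+00 -1.80646666e+00]
[[371.64829954   0.         315.85615191]
 [  0.         371.64829954 240.65555001]
 [  0.           0.           1.        ]] [ 379.11102891 -176.08605143  405.36958964]
yoke [231.  85.  67.  56.] 0.84 [ 305.00211232 -230.81335999   94.        ]
yoke [322. 241.  79.  76.] 0.64 [ 454.95339424 -190.13014591   94.        ]
yoke [145. 117.  64.  66.] 0.61 [ 306.69855617 -313.37066166   94.        ]
drive [478. 343.  96.  91.] 0.97 [599.55268564 -60.56549851  94.        ]
```

View pics/w1.png

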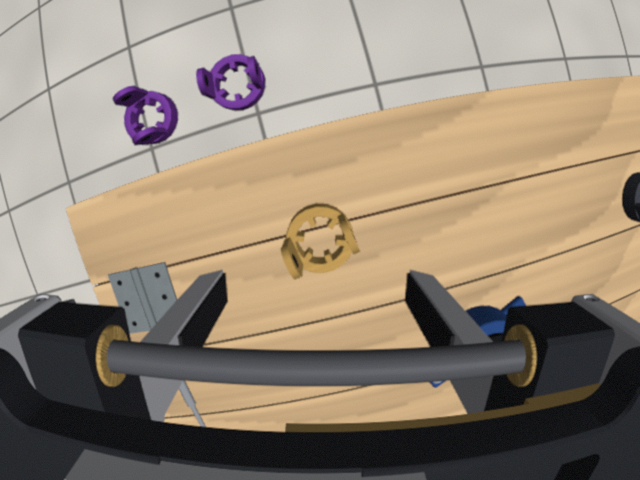

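Wrist view: the toothed brass yoke is at (322,238), with its ears at about (290,258) and (347,238). Next I'll fit its pose by silhouette.

```bash
cat > fit.py <<'E'
from h import *
from scipy.optimize import minimize
th=np.linspace(0,2*np.pi,60,endpoint=False)
def yoke_parts():
    c=np.c_[30*np.cos(th),30*np.sin(th)]
    P=[np.vstack([np.c_[c,0*th],np.c_[c,0*th+24]])]
    t=np.linspace(0,np.pi,15);prof=[(-14,21),(14,21)]+[(14*np.cos(a),52+14*np.sin(a)) for a in t]
    for s in (1,-1): P.append(np.array([(x,s*y,z) for x,z in prof for y in (22,28)]))
    return P
def drive_parts():
    # top of flange, body left out: lugs and the splined shaft
    P=[]
    for k in range(6):
        a=k*np.pi/3;R=np.array([[np.cos(a),-np.sin(a)],[np.sin(a),np.cos(a)]])
        q=np.array([(x,y) for x in(-2.5,2.5) for y in (0,18)])@R.T
        P.append(np.array([(*v,z) for v in q for z in (50,76)]))
    return P
def sil(p,parts,x,y,z,a,pr,hole=True,S=4):
    R=np.array([[np.cos(a),-np.sin(a),0],[np.sin(a),np.cos(a),0],[0,0,1]])
    m=np.zeros((480,640),np.uint8)
    for Q in parts:
        h=cv2.convexHull(pr(p,Q@R.T+[x,y,z]).astype(np.float32))
        cv2.fillConvexPoly(m,np.round(h*16).astype(np.int32),1,shift=4)
    return m
def fill(m):
    c,_=cv2.findContours(m.astype(np.uint8),cv2.RETR_EXTERNAL,cv2.CHAIN_APPROX_NONE)
    o=np.zeros(m.shape,np.uint8);cv2.drawContours(o,[max(c,key=cv2.contourArea)],-1,1,-1);return o
def fit(views,parts,z,x0,y0,angs):
    """views: list of (picture, filled mask, projector)"""
    def cost(v):
        return sum(1-(lambda m:(m&M).sum()/max((m|M).sum(),1))(sil(p,parts,v[0],v[1],z,v[2],pr)) for p,M,pr in views)/len(views)
    best=[]
    for a in angs:
        r=minimize(cost,[x0,y0,a],method='Nelder-Mead',options=dict(initial_simplex=np.array([[x0,y0,a],[x0+6,y0,a],[x0,y0+6,a],[x0,y0,a+.3]]),xatol=.05,fatol=1e-4))
        best.append((round(r.fun,4),*np.round(r.x[:2],1),round(np.degrees(r.x[2])%180,1)))
    return sorted(best)[:4]
E
python3 - <<'E'
from fit import *
w=imaging.camera('wrist');b=imaging.camera('side')
def near(p,u,v):
    L=trace(p,'yoke');L=[r for r in L if np.hypot(r['rect'][0]-u,r['rect'][1]-v)<30]
    print([(np.round(r['rect']),r['p'],r['region'].sum()) for r in L]);return L and fill(L[0]['region'])
A=np.radians([0,30,60,90,120,150])
M=near(w,322,240);N=near(b,340,176)
print(fit([(w,M,wproj)],yoke_parts(),70,452,-190,A))
print(fit([(b,N,proj)],yoke_parts(),70,452,-190,A))
E
```

```text
[(array([321., 238.,  80.,  76.]), 0.64, np.int64(3087))]
[(array([339., 176.,  28.,  38.]), 0.81, np.int64(812))]
[(np.float64(0.0448), np.float64(454.6), np.float64(-191.7), np.float64(10.0)), (np.float64(0.045), np.float64(454.6), np.float64(-191.8), np.float64(9.9)), (np.float64(0.0455), np.float64(454.6), np.float64(-191.8), np.float64(10.0)), (np.float64(0.0482), np.float64(454.4), np.float64(-191.5), np.float64(8.3))]
[(np.float64(0.1067), np.float64(453.7), np.float64(-193.6), np.float64(8.8)), (np.float64(0.1067), np.float64(453.9), np.float64(-193.9), np.float64(13.1)), (np.float64(0.1087), np.float64(453.7), np.float64(-190.7), np.float64(8.9)), (np.float64(0.1096), np.float64(453.7), np.float64(-192.1), np.float64(13.7))]
```

Call:
{"fn": "arm_command", "kwargs": {
  "steps": [
    [1,-118,168,0,0],
    [1,-118,168,0,0],
    [1,-118,168,0,0],
    [1,-118,168,0,0],
    [1,-118,168,0,0],
    [1,-118,168,0,0]
  ]
}}

```text
clock: 3.6
eef_pos: [601.1, -61.8, 244.5]
eef_rot: [-3.141, -0.0, 2.89]
wrist_force: [0.8, 0.6, 0.0]
finger_gap: 93.7
finger_force: 0.0
```

Run:
```python
from fit import *
w=imaging.camera('wrist');save('w2',w)
s=monitor.read_state();print(s['clock'],s['eef_pos'],s['eef_rot'],s['joints'])
for r in find_in(w,'drive'): print(r)
cv2.imwrite('pics/w2z.png',cv2.resize(w['img'][140:360,200:480,::-1],None,fx=2.5,fy=2.5,interpolation=cv2.INTER_CUBIC))
np.savez('w2.npz',mtx=w['mtx'],view=w['view'])
```

```text
3.65 [601.01662646 -62.0234422  244.68710927] [-3.14147853e+00  1.14314393e-04  2.88988814e+00] [-1.63394117e-01  4.08383951e-01  1.32820810e+00 -1.25479736e-04
  1.40489680e+00 -1.48246521e+00]
{'rect': [326.6, 237.4, 133.9, 114.5], 'p': 0.75}
```

View pics/w2z.png

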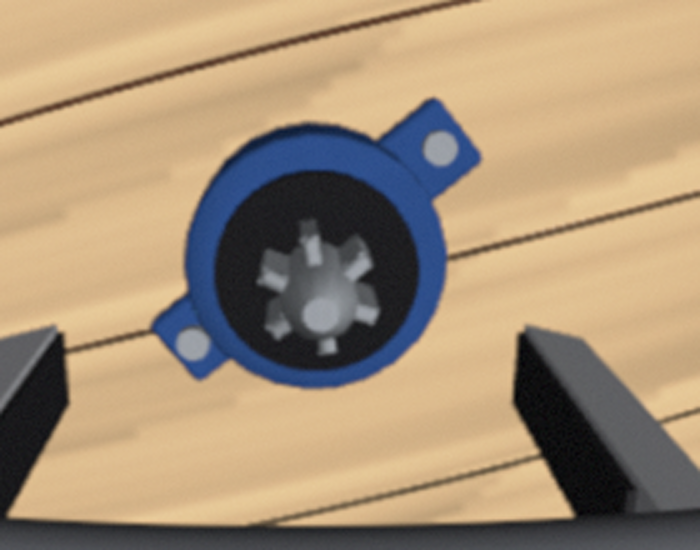

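The crop shows the drive from above. The lug screws are at full-image (376,199) and (277,278), the flange centre at (327,248) and the shaft tip at (329,266).

Run:
```python
from fit import *
f=np.load('w2.npz');w=dict(mtx=f['mtx'],view=f['view'])
im=cv2.imread('pics/w2.png');m=(im.max(2)<75).astype(np.uint8);m[:, :270]=0;m[300:]=0;m[:,385:]=0;m[:200]=0
M=fill(m)  # flange
from scipy.optimize import minimize
def c(v):
    q=wproj(w,np.c_[v[0]+33*np.cos(th0),v[1]+33*np.sin(th0),0*th0+120]);k=np.zeros((480,640),np.uint8)
    cv2.fillConvexPoly(k,np.round(q*16).astype(np.int32),1,shift=4);return 1-(k&M).sum()/(k|M).sum()
th0=np.linspace(0,6.283,80)
print(minimize(c,[608,-56],method='Nelder-Mead',options=dict(initial_simplex=[[608,-56],[612,-56],[608,-52]])))
print('tip',wz(w,328.8,266,162),'flange',wz(w,326.8,248,120))
for z in (78,82,86):
    p,q=wz(w,376,199.2,z),wz(w,276.8,277.6,z);d=p-q;print(z,(p+q)/2,np.linalg.norm(d),np.degrees(np.arctan2(d[1],d[0])))
```

```text
message: Optimization terminated successfully.
       success: True
        status: 0
           fun: 0.0316168118137069
             x: [ 6.118e+02 -5.512e+01]
           nit: 33
          nfev: 83
 final_simplex: (array([[ 6.118e+02, -5.512e+01],
                       [ 6.118e+02, -5.512e+01],
                       [ 6.118e+02, -5.512e+01]]), array([ 3.162e-02,  3.162e-02,  3.162e-02]))
tip [612.50237349 -54.45592513 162.        ] flange [610.94666897 -54.24481303 120.        ]
78 [613.91967173 -55.0989644   78.        ] 116.74135036143913 114.8721754893118
82 [612.95076881 -54.96059531  82.        ] 115.31540484566162 114.8721754893118
86 [611.98186589 -54.82222622  86.        ] 113.8894593298841 114.87217548931177
```

Call:
{"fn": "arm_command", "kwargs": {
  "steps": [
    [1,110,-162,40,-10],
    [1,110,-162,40,-20],
    [1,110,-162,40,-24.4],
    [1,110,-162,40,-24.4],
    [1,110,-162,40,-24.4],
    [1,110,-162,40,-24.4],
    [1,110,-162,40,-24.4]
  ]
}}

```text
clock: 4.58
eef_pos: [455.6, -190.2, 204.5]
eef_rot: [-3.142, 0.0, -2.965]
wrist_force: [0.5, 0.7, 0.2]
finger_gap: 93.9
finger_force: 0.0
```

Run:
```python
from fit import *
w=imaging.camera('wrist')
s=monitor.read_state();print(s['clock'],s['eef_pos'],np.degrees(s['eef_rot']),s['joints'])
L=trace(w,'yoke');q=wproj(w,[454.5,-192,94])[0]
for r in L:
    print(np.round(r['rect']),r['p'],q)
    if np.hypot(*(r['rect'][:2]-q))<40: print(fit([(w,fill(r['region']),wproj)],yoke_parts(),70,454.5,-192,np.radians([0,10,20,30])))
print(totool([454.5,-192,117]))
```

```text
4.625 [ 455.45626483 -190.27779808  204.46084615] [-1.79999783e+02  3.60355593e-03 -1.69909118e+02] [-4.69968559e-01  1.92463642e-01  1.70289994e+00  3.67667676e-05
  1.24617658e+00 -2.21689572e+00]
[294.  39.  67.  69.] 0.91 [312.69142657 240.63131857]
[191.  35.  60.  66.] 0.59 [312.69142657 240.63131857]
[314. 239.  86.  80.] 0.57 [312.69142657 240.63131857]
[(np.float64(0.0363), np.float64(454.6), np.float64(-191.5), np.float64(10.0)), (np.float64(0.0379), np.float64(454.4), np.float64(-191.7), np.float64(9.2)), (np.float64(0.0382), np.float64(454.7), np.float64(-191.9), np.float64(10.0)), (np.float64(0.0387), np.float64(454.6), np.float64(-191.9), np.float64(10.0))]
[ 1.11859504 -1.46176258 87.41764779]
```

Call:
{"fn": "arm_command", "kwargs": {
  "steps": [
    [1,1,-1.5,45,0],
    [1,1,-1.5,75,0],
    [1,1,-1.5,87,0],
    [1,1,-1.5,87,0],
    [0.4,1,-1.5,87,0],
    [0.4,1,-1.5,87,0],
    [0.4,1,-1.5,87,0],
    [0.4,1,-1.5,87,0],
    [0.4,1,-1.5,87,0],
    [0.4,1,-1.5,87,0]
  ],
  "force": 40
}}

```text
clock: 5.92
eef_pos: [454.2, -192.5, 117.6]
eef_rot: [-3.142, 0.0, -2.967]
wrist_force: [-1.6, 0.8, 3.1]
finger_gap: 55.9
finger_force: 40.0
```

Call:
{"fn": "arm_command", "kwargs": {
  "steps": [
    [0.4,0,0,-40,0],
    [0.4,0,0,-100,0],
    [0.4,0,0,-105,0],
    [0.4,-60,36,-110,-5],
    [0.4,-120,72,-110,-10],
    [0.4,-160,95,-110,-14.9],
    [0.4,-179,108,-110,-14.9],
    [0.4,-179,108,-110,-14.9],
    [0.4,-179,108,-110,-14.9],
    [0.4,-179,108,-110,-14.9]
  ]
}}

```text
clock: 7.18
eef_pos: [611.0, -55.8, 227.2]
eef_rot: [3.141, -0.0, -2.708]
wrist_force: [-0.2, -0.3, -3.6]
finger_gap: 55.7
finger_force: 40.0
```

Run:
```python
from fit import *
w=imaging.camera('wrist');save('w3',w);b=imaging.camera('side');a=imaging.camera('scene')
s=monitor.read_state();print(s['clock'],s['eef_pos'],np.degrees(s['eef_rot']),s['joints'],s['wrist_force'],s['finger_gap'])
z=s['eef_pos'][2]-47.5
for n,p,pr in (('w',w,wproj),('b',b,proj),('a',a,proj)):
    q=pr(p,[*s['eef_pos'][:2],z+20])[0]
    for r in trace(p,'yoke'):
        if np.hypot(*(r['rect'][:2]-q))<45: print(n,r['p'],r['rect'],fit([(p,fill(r['region']),pr)],yoke_parts(),z,*s['eef_pos'][:2],np.radians([10,25,40]))[:2])
c=np.hstack([cv2.resize(w['img'][170:330,220:420],None,fx=2,fy=2),cv2.resize(b['img'][150:270,190:320],(347,320))])
cv2.imwrite('pics/c3.png',c[:,:,::-1])
print(totool([612,-55,s['eef_pos'][2]]))
```

```text
7.325 [611.32678887 -55.55953224 227.63467731] [-1.79987782e+02  1.08392761e-02 -1.55113758e+02] [-1.50263803e-01  4.41338069e-01  1.32132466e+00 -7.48048371e-05
  1.37865448e+00 -2.15539270e+00] [ 0.69152535 -0.23918367 -4.63008076] 55.447744319342135
w 0.97 [317.4, 275.3, 132.4, 114.6] [(np.float64(0.0473), np.float64(611.4), np.float64(-55.0), np.float64(23.6)), (np.float64(0.0473), np.float64(611.6), np.float64(-55.1), np.float64(24.9))]
b 0.65 [254.8, 183.8, 32.6, 32.7] [(np.float64(0.4605), np.float64(611.3), np.float64(-56.7), np.float64(22.8)), (np.float64(0.4623), np.float64(608.7), np.float64(-54.4), np.float64(25.3))]
a 0.74 [385.2, 213.1, 41.0, 55.5] [(np.float64(0.3953), np.float64(610.5), np.float64(-56.6), np.float64(20.5)), (np.float64(0.3972), np.float64(611.7), np.float64(-56.8), np.float64(22.4))]
[-0.55534876 -0.02017995 -0.0480126 ]
```

View pics/c3.png

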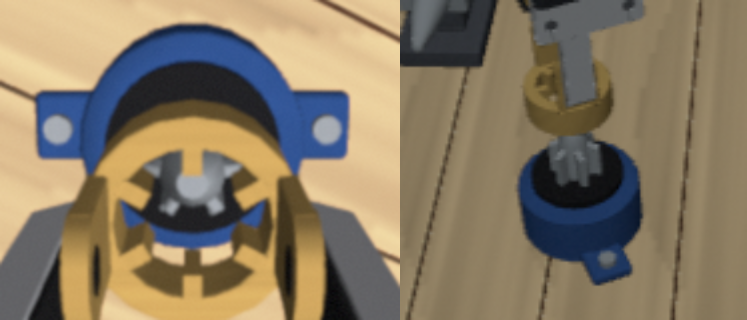

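The wrist crop shows the yoke held squarely, its ears in line with the lugs at crop (57,130) and (327,130), over the shaft. Now I'll descend slowly.

Call:
{"fn": "arm_command", "kwargs": {
  "steps": [
    [0.4,0,0,15,0],
    [0.4,0,0,24,0],
    [0.4,0,0,28,0],
    [0.4,0,0,32,0],
    [0.4,0,0,35,0],
    [0.4,0,0,35,0]
  ]
}}

```text
clock: 8.22
eef_pos: [611.6, -55.0, 192.4]
eef_rot: [3.142, -0.0, -2.706]
wrist_force: [-0.1, 0.0, -4.2]
finger_gap: 55.6
finger_force: 40.0
```

Call:
{"fn": "arm_command", "kwargs": {
  "steps": [
    [0.4,0,0,6,0],
    [0.4,0,0,12,0],
    [0.4,0,0,17,0],
    [0.4,0,0,21,0],
    [0.4,0,0,23,0],
    [0.4,0,0,24,0],
    [0.4,0,0,24,0]
  ]
}}

```text
clock: 9.1
eef_pos: [611.6, -55.0, 168.5]
eef_rot: [-3.141, 0.0, -2.706]
wrist_force: [0.6, 1.2, -5.1]
finger_gap: 55.8
finger_force: 40.0
```

Call:
{"fn": "arm_command", "kwargs": {
  "steps": [
    [0.4,0,0,0.5,0],
    [0.4,0,0,1,0],
    [0.4,0,0,1.5,0],
    [0.4,0,0,2,0],
    [0.4,0,0,2,0]
  ]
}}

```text
clock: 9.72
eef_pos: [611.7, -55.0, 167.7]
eef_rot: [-3.141, 0.001, -2.706]
wrist_force: [-6.2, 1.2, 7.0]
finger_gap: 55.9
finger_force: 40.0
```

Call:
{"fn": "arm_command", "kwargs": {
  "steps": [
    [0.4,0,0,0.7,0],
    [0.4,0,0,1.2,0],
    [0.4,0,0,1.2,0]
  ]
}}

```text
clock: 10.1
eef_pos: [611.7, -55.0, 167.7]
eef_rot: [-3.141, 0.001, -2.706]
wrist_force: [-10.4, 0.9, 17.7]
finger_gap: 56.0
finger_force: 40.0
```

Run:
```python
from fit import *
b=imaging.camera('side');a=imaging.camera('scene');w=imaging.camera('wrist');s=monitor.read_state();print(s['eef_pos'],s['wrist_force'])
c=np.hstack([cv2.resize(a['img'][190:320,320:450],(390,390)),cv2.resize(b['img'][150:280,190:320],(390,390))])
cv2.imwrite('pics/c4.png',c[:,:,::-1])
```

```text
[611.71178768 -54.96390324 167.65468139] [-11.26910148   0.73669823  17.89876749]
```

View pics/c4.png

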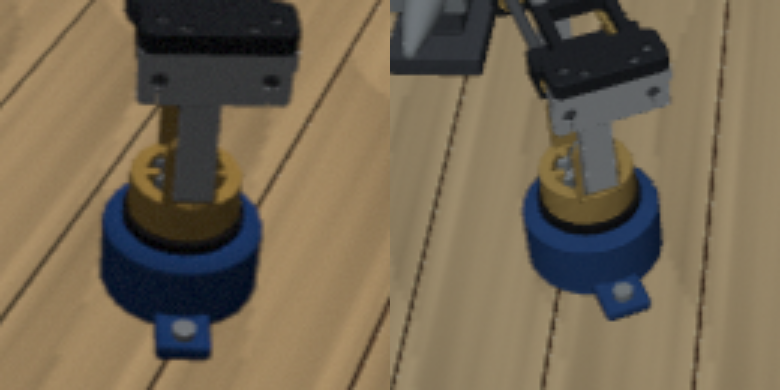

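Both crops show the yoke hub flat on the flange, at (185,200) and (588,185). I'll ease off, release and retreat.

Call:
{"fn": "arm_command", "kwargs": {
  "steps": [
    [0.4,0,0,-1.5,0],
    [0.4,0,0,-2,0],
    [1,0,0,-2,0],
    [1,0,0,-2,0],
    [1,0,0,-2,0],
    [1,0,0,-2,0],
    [1,0,0,-2,0],
    [1,0,0,-40,0],
    [1,0,0,-80,0],
    [1,0,0,-110,0],
    [1,0,0,-110,0],
    [1,0,0,-110,0]
  ]
}}

```text
clock: 11.75
eef_pos: [611.3, -54.9, 273.9]
eef_rot: [3.141, -0.001, -2.706]
wrist_force: [-0.0, -0.0, -0.1]
finger_gap: 93.8
finger_force: 0.0
```

Run:
```python
from fit import *
b=imaging.camera('side');a=imaging.camera('scene');s=monitor.read_state();print(s['clock'],s['eef_pos'],s['wrist_force'],s['finger_gap'])
for n,p in (('b',b),('a',a)):
    q=proj(p,[612,-55,150])[0]
    for r in trace(p,'yoke'):
        if np.hypot(*(r['rect'][:2]-q))<30: M=fill(r['region']);print(n,[(z,fit([(p,M,proj)],yoke_parts(),z,612,-55,[.43])[0]) for z in (114,120,126)])
c=np.hstack([cv2.resize(a['img'][190:320,320:450],(390,390)),cv2.resize(b['img'][150:280,190:320],(390,390))])
cv2.imwrite('pics/c5.png',c[:,:,::-1])
```

```text
11.85 [611.26601884 -54.9357384  273.71512919] [-0.33941647  0.07817487 -0.15236233] 93.72063187171995
b [(114, (np.float64(0.0457), np.float64(612.0), np.float64(-62.2), np.float64(24.9))), (120, (np.float64(0.0575), np.float64(610.5), np.float64(-55.9), np.float64(24.9))), (126, (np.float64(0.0739), np.float64(608.8), np.float64(-48.8), np.float64(26.0)))]
a [(114, (np.float64(0.0363), np.float64(609.2), np.float64(-49.0), np.float64(24.9))), (120, (np.float64(0.0499), np.float64(611.8), np.float64(-55.8), np.float64(24.6))), (126, (np.float64(0.0693), np.float64(613.5), np.float64(-62.5), np.float64(24.2)))]
```

View pics/c5.png

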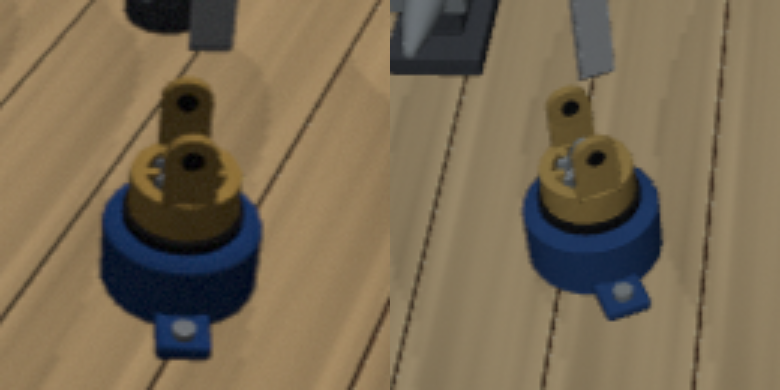

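The yoke stands home on the flange with its ears over the lug line. The gripper is clear, and both views agree on position at z = 120.

```bash
python3 -c "
from cell import job
print(job.sign_off())"
```

```text
the job is handed in; nothing more can be done
None
```

The brass yoke is meshed and fully home on the black flange, ears up; I let go of it, left the dark steel yoke alone and handed the job in at about 12 s.

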